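Drive the loose wedge of the chopping-board rack home

ROBOT

A 6-joint arm with a two-finger parallel gripper is mounted at the origin on the work surface. World frame = base frame: x ahead of the robot, y to its left, z up, the work surface at z = 0. Lengths are in m, angles in rad, forces in N, time in s.
With the tool pointing down it reaches from about 0.35 to 0.775 m from the base axis. Payload 7.3 kg.
Tool frame: the origin (TCP) lies at the very end of the fingers, on their centre line; the grasp point (between the pads) lies 19 mm behind it; z points along the fingers, y is the line along which they close (so a half turn about z gives the same grasp; the last joint's range is limited). The gripper opens to 92 mm and grips with 3 to 60 N. Pads are 19 mm wide; open, the fingers measure 130 mm over their backs; the gripper's body (75 mm by 190 mm) begins 47 mm behind the grasp point.
Start: joints at [-1.259, 0.342, 1.524, -0, 1.275, -0.146], TCP at [0.232, -0.471, 0.227] pointing down, gripper open.
Joint ranges: [-2.53, 2.53], [-0.77, 2.02], [0.04, 2.7], [-1, 4.14], [0.28, 2.66], [-3.11, 3.11]. Speed limits (rad/s): [2.57, 2.57, 3.14, 3.14, 3.14, 3.14].

INTERFACE

Orientations are given as [roll, pitch, yaw] about the fixed x, y, z axes, in that order (R = Rz(yaw) Ry(pitch) Rx(roll)).
In Python, from cell import robot gives the robot as it stands. The module is installed in compiled form; this text tells all that it offers.
- The arm moves only by the tool arm_command, never from a script. Its argument "moves" is a list of rows, each a list of 3 entries, a list of its own where there are three numbers: the shift along the tool's x, y, z in m, then the turn, a rotation vector about the tool's x, y, z in rad, then the finger opening in m, from 0 to 0.0918. In form: [[[dx, dy, dz], [ax, ay, az], claw], ...]. A call has exactly 5 rows; each row is the pose to reach, as a shift and turn from the pose commanded when the call began, along the tool's axes at that moment; what a row does not reach only later rows make up. A row lasts 1/10 s, in which the tool goes at most 50 mm and 8.59 degrees, less where a joint would pass 70% of its speed; a pose out of reach is approached as far as the arm can. A call with a gripper value outside its range is refused whole. The fingers move at their own pace and stop on an object; "squeeze" is the grip in N (left out, the last holds). Time passes only in rows, so rows that repeat a pose let the fingers close, or fill a call up. It gives the time, the measured TCP pose, the force, the opening and the grip force at its end, in the units of the state.
- robot.observe(): the state, without advancing time (a new reading comes with each control period).
- robot.read_camera(name): name is "scene" or "top"; returns the picture (480x640x3 uint8, red, green, blue); there is no depth.
- robot.camera_model(name): a dict with "fx", "fy", "cx", "cy" (pixels), "R" (3x3) and "t" (3): a world point X has camera coordinates R X + t. Camera axes: x right, y down, z forward; pixel columns grow to the right and rows downward; lengths in m; the calibration is good to about 2 mm. A picture is of the moment at which its call begins. camera_model takes no time and is no camera call.
- robot.hand_in(): hands the job in; it is judged then, once.
The state is a dict: "time": time; "qpos": joint angles; "qvel": joint speeds; "joint_efforts": joint torques, N m; "tool_pos": TCP position; "tool_rot": TCP orientation; "contact_force": force on the tool from outside, world axes, zero at the start; "torque": the same for the moment, N m; "opening": finger opening in m; "grip_force": force on a finger pad.
Only numpy, scipy, OpenCV 4.12 (cv2) and the standard library are available. Lean on these libraries where they do the work, as an engineer would, in place of code of your own. Each camera call takes 0.05 s, during which the arm holds its last target. There are 200 camera calls.

TASK

One wedge of the wooden chopping-board rack has worked loose and stands proud. Take the wooden pestle from its cork trivet, drive that wedge down with the pestle's foot (not with the gripper) until it is fully home and stops, then stand the pestle upright on its trivet again and let go. Do not knock over the oil bottle.

Things in the scene. Friction and masses are not known exactly. Their poses are not given: they have to be found in the camera images.
- wedge: The loose pale wooden wedge, upright in the tenon at one end of the fixed brown board rack. Origin: middle of its 26 x 26 mm top face; z up, y towards the rack's middle. It slides only down, rubbing with 6 N, and stays put. Top 135-147 mm above the counter at the start, 115 mm fully home (hard stop), like the one at the other end. Panel 12 mm off at +y is 100 mm high; boards, 80 mm off, 180 mm.
- pestle: Pale round wooden pestle, 135 mm tall, 0.22 kg, upright on the trivet. Origin: centre of its flat foot, z up its axis. Foot 46 mm in diameter up to 50 mm, a shoulder narrowing to 28 mm at 68 mm, then a handle 26 to 28 mm in diameter up to 120 mm with a 34 mm knob on top. Grip the handle around 100 mm above the foot.
- trivet: Round cork trivet, 130 mm in diameter, 10 mm thick, fixed to the counter. Origin: centre of its underside, on the counter (its top is at 10 mm).
- oil: Green oil bottle with a black cap, 64 mm in diameter, 180 mm tall, standing loose on the counter. Origin: centre of its foot, z up. A dark pepper mill (60 mm in diameter, 165 mm tall), shaped much like the pestle, also stands near; nothing near the work is taller than 180 mm.
There are look-alikes about, which are no part of the job. Of the things like the oil, leave any that is orange or red; of the rest the smaller one is meant.

How it is judged:
On the way, in this order (a step that is already met when the one before it is completed fails the run):
1. the pestle bears on the wedge while it still stands proud (contact force between pestle and wedge above 1.5 N and height (world z) of wedge above 0.121 m), for 0.02 s.
2. the wedge is home (height (world z) of wedge below 0.119 m), for 0.1 s.
At the end, for the whole second after the job is handed in: The wedge's top is within 4 mm of its home height of 115 mm; the pestle stands upright (within 10 degrees), foot down, on the trivet, its axis within 50 mm of the trivet's centre, released and at rest; the oil bottle stands (height (world z) of wedge below 0.119 m and horizontal distance between pestle and trivet below 0.05 m and height (world z) of pestle between 0.005 and 0.016 m and angle between pestle's own z axis and vertical below 0.17 rad and linear speed of pestle below 0.02 m/s and angle between oil's own z axis and vertical below 0.3 rad); the robot touches nothing.
It fails at once if the gripper or arm presses on the wedge (contact force between any of the fingers, the arm and wedge above 1 N).
It fails at once if the oil bottle is knocked over (angle between oil's own z axis and vertical above 0.5 rad).
It also fails if it takes over 54 s, if anything falls off the work surface, if the arm or the gripper's body presses on something with over 40 N, if the wrist force passes 120 N, or if a joint passes its speed limit or range.

## Working session

There is one attempt and no reset: what is moved stays moved. The work goes in short steps, Python scripts to look and compute and a tool call to move; the robot and the scene stay as the last step left them, time stands still between calls to the robot, and variables do not carry over. Pictures are saved under pics/ and viewed, at most 10 in all, crops included, and the job is handed in when it is done.

Besides the shell and the picture viewer there is one more tool, called after ">>>" as name([rows], argument=value, ...), one row to a line, values as JSON. arm_command: Moves the arm, as the interface text tells. Its arguments: {"type":"object","properties":{"moves":{"type":"array"},"squeeze":{"type":"number"}},"required":["moves"]}

```bash
mkdir -p pics; python3 - <<'E'
from cell import robot
import cv2
for n in("scene","top"):
    cv2.imwrite(f"pics/{n}0.png",robot.read_camera(n)[:,:,::-1]); m=robot.camera_model(n); print(n,m)
s=robot.observe(); print(s)
E
```

```text
scene {'fx': 623.9294286455546, 'fy': 623.9294286455546, 'cx': 322.1695752771963, 'cy': 246.00160397541194, 'R': array([[-0.12965253,  0.99155514, -0.0029371 ],
       [ 0.93879571,  0.12179942, -0.32222278],
       [-0.31914392, -0.04453433, -0.94665931]]), 't': array([ 0.17258857, -0.5442964 ,  1.26519867])}
top {'fx': 496.9911643499892, 'fy': 496.9911643499892, 'cx': 312.8560803972871, 'cy': 235.0000911943685, 'R': array([[ 0.02624728, -0.99964619, -0.00431036],
       [-0.98447551, -0.0250999 , -0.17371804],
       [ 0.17354839,  0.00880307, -0.984786  ]]), 't': array([-0.08526203,  0.63857716,  0.86312946])}
{'time': 0.1, 'qpos': array([-1.25905568e+00,  3.42605942e-01,  1.52489519e+00, -2.87398183e-06,
        1.27541985e+00, -1.46025967e-01]), 'qvel': array([ 1.69043487e-04, -2.07548022e-03, -7.23530391e-04, -2.16229339e-05,
       -1.43954234e-03, -2.54113177e-08]), 'joint_efforts': array([ 1.80075902e-03, -4.32004917e+01, -2.44693905e+01,  7.19676842e-02,
        5.25003928e-02, -4.37279346e-05]), 'tool_pos': array([ 0.23191759, -0.47059943,  0.2261481 ]), 'tool_rot': array([-3.14027806e+00, -1.90562746e-04,  4.57767324e-01]), 'contact_force': array([-0.0131018 , -0.21585502, -0.25810388]), 'torque': array([-0.02736922, -0.03221532, -0.00313385]), 'grip_force': 0.0, 'opening': 0.09155141138463309}
```

View pics/scene0.png

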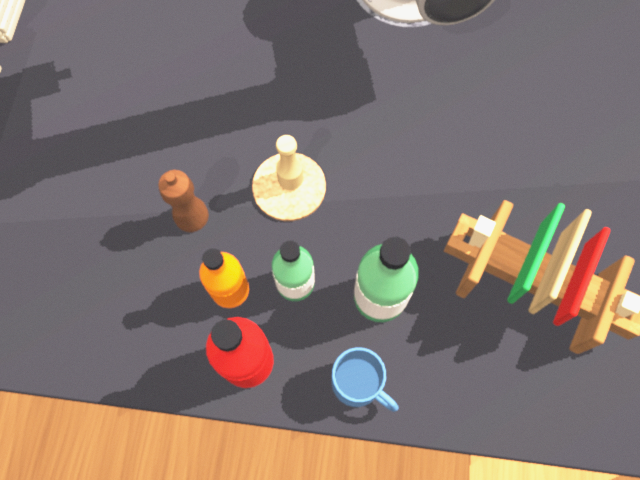

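View pics/top0.png

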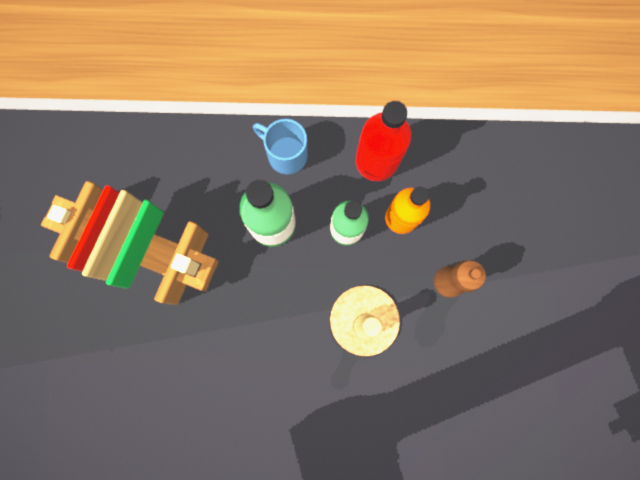

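The scene image shows the pestle at knob (287,145) on the trivet at (289,186). The rack wedges are at (482,232) and (629,303); in the top image they are at (184,264) and (58,214). The bottles in the scene image are small green (293,270), large green (386,280), orange (226,280) and red (240,352). The small green one is the oil. The pestle is the pale one, and the brown one at (185,200) is the mill. I'll enlarge the crops to tell which wedge stands proud.

```bash
cat > h.py <<'E'
import numpy as np,cv2
from cell import robot
M={n:robot.camera_model(n) for n in("scene","top")}
def ray(n,p):
    m=M[n]; d=m["R"].T@np.array([(p[0]-m["cx"])/m["fx"],(p[1]-m["cy"])/m["fy"],1]); return -m["R"].T@m["t"],d
def atz(n,p,z):
    c,d=ray(n,p); return c+d*(z-c[2])/d[2]
def tri(ps,pt):
    c,d=ray("scene",ps);e,f=ray("top",pt)
    k=np.linalg.lstsq(np.c_[d,-f],e-c,rcond=None)[0]; a,b=c+d*k[0],e+f*k[1]; return (a+b)/2,np.linalg.norm(a-b)
def proj(n,X):
    m=M[n];c=m["R"]@np.array(X)+m["t"];return np.array([m["fx"]*c[0]/c[2]+m["cx"],m["fy"]*c[1]/c[2]+m["cy"]])
def crop(img,c,h,s): 
    x,y=map(int,c);return cv2.resize(img[max(0,y-h):y+h,max(0,x-h):x+h],(s,s),interpolation=cv2.INTER_CUBIC)
E
python3 - <<'E'
from h import *
S=cv2.imread("pics/scene0.png");T=cv2.imread("pics/top0.png")
for a,b,n in[((482,232),(184,264),"wedgeA"),((629,303),(58,214),"wedgeB"),((287,145),(372,327),"knob"),((396,252),(260,193),"bigcap"),((290,250),(352,210),"oilcap")]:
    print(n,*tri(a,b))
for z in(.01,):print("trivet",atz("scene",(289,187),z),atz("top",(365,321),z))
r1=np.hstack([crop(S,(482,235),25,260),crop(S,(614,303),25,260),crop(S,(289,175),50,260)])
r2=np.hstack([crop(T,(184,264),25,260),crop(T,(58,214),25,260),crop(T,(365,321),50,260)])
cv2.imwrite("pics/c1.png",np.vstack([r1,r2]))
E
```

```text
wedgeA [0.57463102 0.1517899  0.10991825] 0.000903099197216862
wedgeB [0.65794789 0.37939384 0.10570249] 0.0031875318738813015
knob [ 0.47654281 -0.16889306  0.13472679] 0.002172710719022687
bigcap [0.66948048 0.01127774 0.24113007] 0.0021777929356874923
oilcap [ 0.66267929 -0.13281433  0.17331326] 0.0012909192312999403
trivet [ 0.49373329 -0.16875084  0.01      ] [ 0.48667502 -0.17082118  0.01      ]
```

View pics/c1.png

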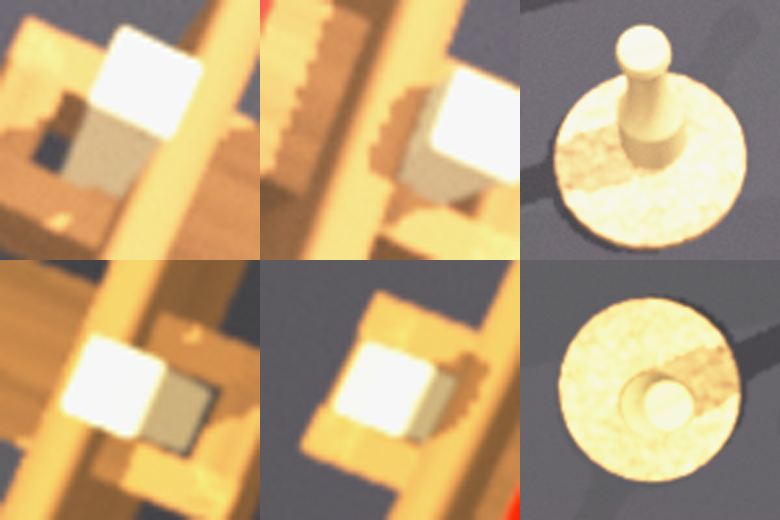

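```bash
python3 - <<'E'
from h import *
A,e=tri((484.7,225.9),(180.8,263.4));print("A",A,e)
B,e=tri((634,300),(57.2,214));print("B",B,e)
d=B[:2]-A[:2];print("dir",d/np.linalg.norm(d),np.degrees(np.arctan2(d[1],d[0])))
# crop3 100px->260
print("knob",tri((239+(643-520)*100/260,125+50*100/260),(315+(669-520)*100/260,271+(405-260)*100/260)))
# foot centre: bottom rim of foot in scene crop (653,150), sides at x=620..686 
print("foot top-view left edge",atz("top",(315+(620-520)*100/260,271+(405-260)*100/260),.035))
for n,p in(("scene",(239+(650-520)*100/260,125+157*100/260)),("top",(315+(650-520)*100/260,271+(390-260)*100/260))):print("trivet",atz(n,p,.01))
K=[.484,-.169]
for z in(.01,.145):print(proj("scene",K+[z]),proj("top",K+[z]))
E
```

```text
A [0.57305326 0.15082272 0.1324042 ] 0.00016535033429560943
B [0.65593203 0.37927882 0.11492683] 0.002897906388845298
dir [0.34103001 0.94005241] 70.06035962411748
knob (array([ 0.47695598, -0.16940232,  0.13784202]), np.float64(0.0014514462114265823))
foot top-view left edge [ 0.47556548 -0.14732378  0.035     ]
trivet [ 0.49063921 -0.16920945  0.01      ]
trivet [ 0.48667502 -0.17082118  0.01      ]
[289.66434689 182.00699811] [364.02081268 322.41554133]
[285.17754045 146.00327636] [372.1331532  322.37336545]
```

Wedge A (scene (485,226), top z about 0.133) stands proud. B is at about 0.115, so it is home. The pestle is at about (0.477, -0.169). I'll compute the first moves.

```bash
cat >> h.py <<'E'
from scipy.spatial.transform import Rotation as Ro
def to(*P):
    s=robot.observe();R=Ro.from_euler("xyz",s["tool_rot"])
    print("t",s["time"],"pos",s["tool_pos"].round(4),"rot",s["tool_rot"].round(4),"F",s["contact_force"].round(2),"op",s["opening"],"grip",s["grip_force"])
    for p in P:print(p,"->",R.inv().apply(np.array(p)-s["tool_pos"]).round(4))
    D=Ro.from_euler("xyz",[np.pi,0,s["tool_rot"][2]]);print("tilt fix",(R.inv()*D).as_rotvec().round(4))
E
python3 -c "
from h import *
to([.477,-.169,.2],[.477,-.169,.091])
print('mill',atz('scene',(190,215),0),atz('top',(447,283),0))"
```

```text
t 0.1 pos [ 0.2319 -0.4706  0.2261] rot [-3.1403e+00 -2.0000e-04  4.5780e-01] F [-0.01 -0.22 -0.26] op 0.09155141138463309 grip 0.0
[0.477, -0.169, 0.2] -> [ 0.3531 -0.1622  0.0264]
[0.477, -0.169, 0.091] -> [ 0.3531 -0.1621  0.1354]
tilt fix [-0.0013 -0.0002  0.    ]
mill [ 0.56505284 -0.33513136  0.        ] [ 0.56306054 -0.32916198  0.        ]
```

>>> arm_command([
  [[0.044,-0.02,0.003],[0,0,0],0.0918],
  [[0.088,-0.04,0.006],[0,0,0],0.0918],
  [[0.132,-0.06,0.01],[0,0,0],0.0918],
  [[0.176,-0.08,0.013],[0,0,0],0.0918],
  [[0.22,-0.1,0.015],[0,0,0],0.0918],
])

```text
time: 0.6
tool_pos: [0.3859, -0.2822, 0.2113]
tool_rot: [-3.141, 0.0, 0.457]
contact_force: [1.0, -0.6, 0.6]
opening: 0.0917
grip_force: 0.0
```

>>> arm_command([
  [[0.04,-0.018,0.003],[0,0,0],0.0918],
  [[0.08,-0.037,0.006],[0,0,0],0.0918],
  [[0.11,-0.052,0.009],[0,0,0],0.0918],
  [[0.133,-0.062,0.011],[0,0,0],0.0918],
  [[0.133,-0.062,0.011],[0,0,0],0.0918],
])

```text
time: 1.1
tool_pos: [0.4782, -0.1671, 0.2]
tool_rot: [-3.14, 0.0, 0.462]
contact_force: [0.4, -0.9, 0.2]
opening: 0.0916
grip_force: 0.0
```

```bash
python3 -c "
from h import *
to([.477,-.169,.2],[.477,-.169,.091])
S=robot.read_camera('scene')[:,:,::-1];T=robot.read_camera('top')[:,:,::-1]
cv2.imwrite('pics/c2.png',np.hstack([crop(S,(289,160),70,400),crop(T,(365,315),70,400)]))"
```

```text
t 1.1 pos [ 0.4782 -0.1671  0.2   ] rot [-3.1403e+00  1.0000e-04  4.6160e-01] F [ 0.39 -0.85  0.22] op 0.09158069895191535 grip 0.0
[0.477, -0.169, 0.2] -> [-0.0019  0.0011  0.    ]
[0.477, -0.169, 0.091] -> [-0.0019  0.0013  0.109 ]
tilt fix [-0.0013  0.0001 -0.    ]
```

View pics/c2.png

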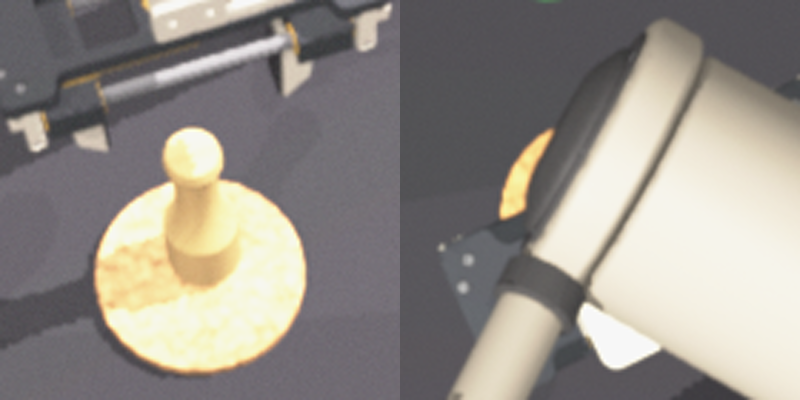

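Left half (scene view): the fingers straddle the knob at crop (193,155) and the pestle is undisturbed. I'll descend.

>>> arm_command([
  [[-0.002,0.001,0.02],[0,0,0],0.0918],
  [[-0.002,0.001,0.045],[0,0,0],0.0918],
  [[-0.002,0.001,0.07],[0,0,0],0.0918],
  [[-0.002,0.001,0.095],[0,0,0],0.0918],
  [[-0.002,0.001,0.109],[0,0,0],0.0918],
])

```text
time: 1.7
tool_pos: [0.4741, -0.1722, 0.09]
tool_rot: [-3.14, 0.002, 0.456]
contact_force: [-0.9, -0.9, -0.0]
opening: 0.0921
grip_force: 0.0
```

>>> arm_command([
  [[0,0,0],[0,0,0],0.06],
  [[0,0,0],[0,0,0],0.04],
  [[0,0,0],[0,0,0],0.02],
  [[0,0,0],[0,0,0],0.01],
  [[0,0,0],[0,0,0],0.01],
], squeeze=40)

```text
time: 2.2
tool_pos: [0.4761, -0.1717, 0.0925]
tool_rot: [3.14, -0.001, 0.458]
contact_force: [0.7, -0.9, 0.0]
opening: 0.0565
grip_force: 0.0
```

>>> arm_command([
  [[0,0,0],[0,0,0],0.0],
  [[0,0,0],[0,0,0],0.0],
  [[0,0,0],[0,0,0],0.0],
  [[0,0,0],[0,0,0],0.0],
  [[0,0,0],[0,0,0],0.0],
])

```text
time: 2.7
tool_pos: [0.4758, -0.1713, 0.0918]
tool_rot: [-3.142, -0.0, 0.458]
contact_force: [-0.6, 0.6, 1.8]
opening: 0.0306
grip_force: 40.0
```

>>> arm_command([
  [[0,0,0],[0,0,0],0.0],
  [[0,0,0],[0,0,0],0.0],
  [[0,0,-0.005],[0,0,0],0.0],
  [[0,0,-0.012],[0,0,0],0.0],
  [[0,0,-0.025],[0,0,0],0.0],
], squeeze=50)

```text
time: 3.2
tool_pos: [0.4752, -0.1712, 0.1165]
tool_rot: [-3.14, 0.001, 0.458]
contact_force: [-0.2, 0.1, -2.4]
opening: 0.0302
grip_force: 50.0
```

>>> arm_command([
  [[0,0,-0.03],[0,0,0],0.0],
  [[0,0,-0.06],[0,0,0],0.0],
  [[0,0,-0.09],[0,0,0],0.0],
  [[0,0,-0.12],[0,0,0],0.0],
  [[0,0,-0.14],[0,0,0],0.0],
])

```text
time: 3.7
tool_pos: [0.4761, -0.1716, 0.2594]
tool_rot: [3.139, -0.002, 0.458]
contact_force: [-0.1, -0.9, -2.5]
opening: 0.03
grip_force: 50.0
```

>>> arm_command([
  [[0,0,-0.02],[0,0,0],0.0],
  [[0,0,-0.035],[0,0,0],0.0],
  [[0,0,-0.035],[0,0,0],0.0],
  [[0,0,-0.035],[0,0,0],0.0],
  [[0,0,-0.035],[0,0,0],0.0],
])

```text
time: 4.2
tool_pos: [0.4752, -0.1712, 0.2906]
tool_rot: [-3.14, 0.001, 0.458]
contact_force: [-0.2, -0.1, -1.3]
opening: 0.0303
grip_force: 50.0
```

```bash
python3 -c "
from h import *
to([.573,.151,.281])
S=robot.read_camera('scene')[:,:,::-1];T=robot.read_camera('top')[:,:,::-1]
print(proj('scene',[.476,-.171,.25]),proj('top',[.476,-.171,.25]))
cv2.imwrite('pics/c3.png',np.hstack([crop(S,(289,160),100,400),crop(T,(375,320),100,400)]))"
```

```text
t 4.2 pos [ 0.4752 -0.1712  0.2906] rot [-3.1399e+00  1.3000e-03  4.5770e-01] F [-0.19 -0.1  -1.26] op 0.030287117307883266 grip 49.999810606241226
[0.573, 0.151, 0.281] -> [ 0.2301 -0.2458  0.0097]
tilt fix [-0.0017  0.0013 -0.    ]
[280.24467125 105.71642259] [381.98519093 328.14856776]
```

View pics/c3.png

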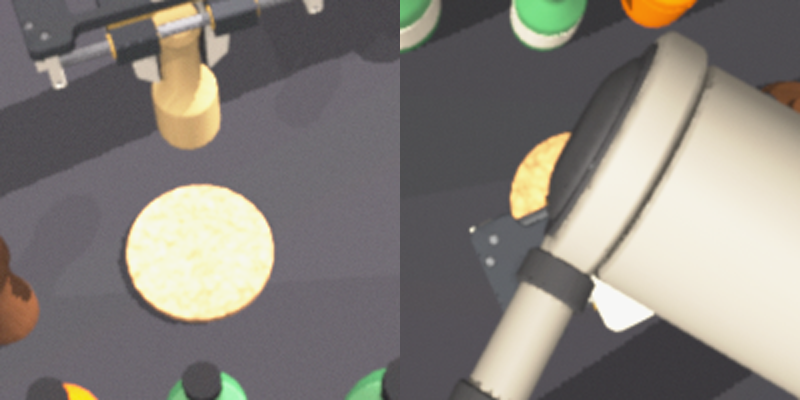

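The pestle hangs upright in the fingers (scene crop foot at (188,130)) and the trivet is clear. Next is the transfer to above the wedge.

>>> arm_command([
  [[0.015,-0.016,0],[0,0,0],0.0],
  [[0.04,-0.043,0],[0,0,0],0.0],
  [[0.066,-0.071,0],[0,0,0],0.0],
  [[0.092,-0.098,0],[0,0,0],0.0],
  [[0.115,-0.123,0],[0,0,0],0.0],
])

```text
time: 4.8
tool_pos: [0.5247, -0.0086, 0.291]
tool_rot: [-3.141, 0.001, 0.458]
contact_force: [-0.1, -0.7, -2.2]
opening: 0.0299
grip_force: 50.0
```

>>> arm_command([
  [[0.026,-0.028,0],[0,0,0],0.0],
  [[0.052,-0.055,0],[0,0,0],0.0],
  [[0.078,-0.082,0],[0,0,0],0.0],
  [[0.102,-0.108,0],[0,0,0],0.0],
  [[0.115,-0.123,0],[0,0,0],0.0],
])

```text
time: 5.3
tool_pos: [0.5735, 0.1536, 0.2905]
tool_rot: [-3.14, 0.001, 0.46]
contact_force: [-0.2, 0.8, -3.1]
opening: 0.0305
grip_force: 50.0
```

>>> arm_command([
  [[0,0,0.01],[0,0,0],0.0],
  [[0,0,0.02],[0,0,0],0.0],
  [[0,0,0.03],[0,0,0],0.0],
  [[0,0,0.04],[0,0,0],0.0],
  [[0,0,0.04],[0,0,0],0.0],
])

```text
time: 5.8
tool_pos: [0.5725, 0.1499, 0.2497]
tool_rot: [-3.141, 0.004, 0.457]
contact_force: [0.6, 0.2, -2.2]
opening: 0.0303
grip_force: 50.0
```

```bash
python3 -c "
from h import *
to([.573,.151,.216])
S=robot.read_camera('scene')[:,:,::-1];T=robot.read_camera('top')[:,:,::-1]
p=robot.observe()['tool_pos'];f=list(p[:2])+[p[2]-.081];print('foot',f,proj('scene',f),proj('top',f))
cv2.imwrite('pics/c4.png',np.hstack([crop(S,(482,215),60,400),crop(T,(185,260),60,400)]))"
```

```text
t 5.8 pos [0.5725 0.1499 0.2497] rot [-3.1406  0.0035  0.4566] F [ 0.6   0.19 -2.22] op 0.030271037484696825 grip 49.999802839010954
[0.573, 0.151, 0.216] -> [ 0.0011 -0.0007  0.0337]
tilt fix [-0.001   0.0035 -0.    ]
foot [np.float64(0.5733451938769066), np.float64(0.15032361484314052), np.float64(0.17061978476641076)] [490.64718542 216.84595398] [174.72371784 260.42624728]
```

View pics/c4.png

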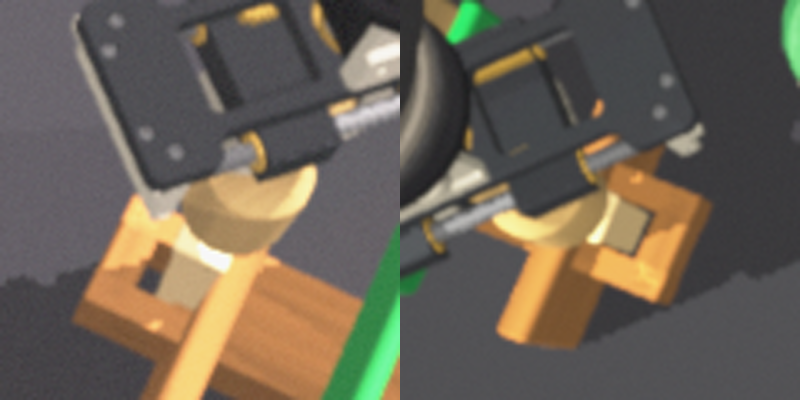

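The foot is over the wedge (left crop, foot around (250,215)). I'll overlay the predicted foot circles to check for offset or tilt in the grip.

```bash
python3 - <<'E'
from h import *
I=cv2.imread("pics/c4.png");p=robot.observe()['tool_pos'];print(p)
t=np.linspace(0,2*np.pi,60)
def draw(c,r,z,col):
    for k,(n,o) in enumerate((("scene",(422,155)),("top",(125,200)))):
        q=np.array([(proj(n,[c[0]+r*np.cos(a),c[1]+r*np.sin(a),z])-o+.0)*400/120+[400*k,0] for a in t]).astype(int)
        cv2.polylines(I,[q],True,col,1)
f=p[2]-.081
draw(p,.023,f,(0,0,255));draw(p,.023,f+.05,(255,0,0));draw([.573,.151],.013,.1325,(0,255,0))
cv2.imwrite("pics/c5.png",I)
E
```

```text
[0.57334519 0.15032361 0.25161978]
```

View pics/c5.png

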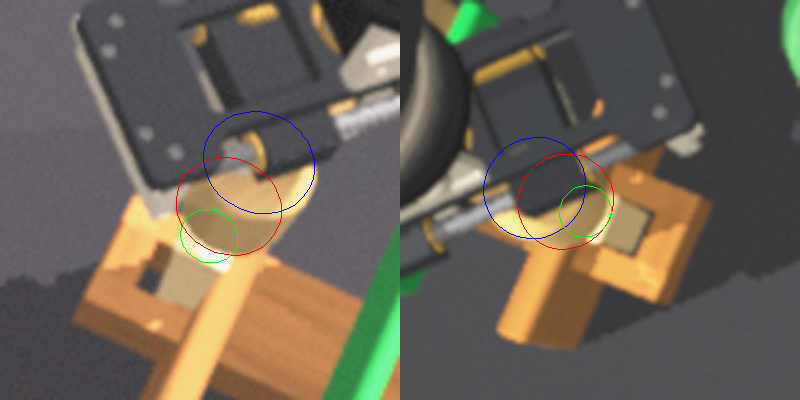

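The overlay fits: the red foot circle matches the pestle's lower rim in both views to about 3 mm. The green wedge top lies under it. I'll descend slowly.

>>> arm_command([
  [[0,0,0.008],[0,0,0],0.0],
  [[0,0,0.016],[0,0,0],0.0],
  [[0,0,0.022],[0,0,0],0.0],
  [[0,0,0.027],[0,0,0],0.0],
  [[0,0,0.03],[0,0,0],0.0],
])

```text
time: 6.4
tool_pos: [0.5732, 0.151, 0.2209]
tool_rot: [-3.141, 0.001, 0.458]
contact_force: [-0.1, -0.2, -2.2]
opening: 0.0299
grip_force: 50.0
```

>>> arm_command([
  [[0,0,0.002],[0,0,0],0.0],
  [[0,0,0.004],[0,0,0],0.0],
  [[0,0,0.006],[0,0,0],0.0],
  [[0,0,0.008],[0,0,0],0.0],
  [[0,0,0.009],[0,0,0],0.0],
])

```text
time: 6.9
tool_pos: [0.5735, 0.151, 0.2128]
tool_rot: [3.141, -0.001, 0.458]
contact_force: [-0.1, 0.2, 3.7]
opening: 0.0303
grip_force: 50.0
```

>>> arm_command([
  [[0,0,0.001],[0,0,0],0.0],
  [[0,0,0.002],[0,0,0],0.0],
  [[0,0,0.003],[0,0,0],0.0],
  [[0,0,0.004],[0,0,0],0.0],
  [[0,0,0.005],[0,0,0],0.0],
])

```text
time: 7.4
tool_pos: [0.5734, 0.1509, 0.2076]
tool_rot: [3.141, -0.0, 0.458]
contact_force: [-0.0, 0.5, 3.6]
opening: 0.0303
grip_force: 50.0
```

In contact, and the wedge is sliding (6 N net of the pestle's weight). Continuing down.

>>> arm_command([
  [[0,0,0.002],[0,0,0],0.0],
  [[0,0,0.004],[0,0,0],0.0],
  [[0,0,0.006],[0,0,0],0.0],
  [[0,0,0.008],[0,0,0],0.0],
  [[0,0,0.009],[0,0,0],0.0],
])

```text
time: 7.9
tool_pos: [0.5733, 0.1509, 0.1984]
tool_rot: [-3.142, 0.0, 0.458]
contact_force: [-0.2, 0.7, 3.7]
opening: 0.0301
grip_force: 50.0
```

>>> arm_command([
  [[0,0,0.0005],[0,0,0],0.0],
  [[0,0,0.001],[0,0,0],0.0],
  [[0,0,0.0015],[0,0,0],0.0],
  [[0,0,0.002],[0,0,0],0.0],
  [[0,0,0.0025],[0,0,0],0.0],
])

```text
time: 8.4
tool_pos: [0.5736, 0.151, 0.1967]
tool_rot: [3.141, -0.001, 0.458]
contact_force: [-1.0, 0.9, 7.9]
opening: 0.0301
grip_force: 50.0
```

>>> arm_command([
  [[0,0,0.0005],[0,0,0],0.0],
  [[0,0,0.001],[0,0,0],0.0],
  [[0,0,0.001],[0,0,0],0.0],
  [[0,0,0.001],[0,0,0],0.0],
  [[0,0,0.001],[0,0,0],0.0],
])

```text
time: 8.9
tool_pos: [0.574, 0.1511, 0.1966]
tool_rot: [3.141, -0.003, 0.458]
contact_force: [-0.4, 0.4, 9.7]
opening: 0.0301
grip_force: 50.0
```

It has stopped hard at home height. Lift and return.

>>> arm_command([
  [[0,0,-0.004],[0,0,0],0.0],
  [[0,0,-0.02],[0,0,0],0.0],
  [[0,0,-0.045],[0,0,0],0.0],
  [[0,0,-0.075],[0,0,0],0.0],
  [[0,0,-0.096],[0,0,0],0.0],
])

```text
time: 9.4
tool_pos: [0.5733, 0.1507, 0.292]
tool_rot: [3.141, 0.001, 0.458]
contact_force: [0.0, -0.5, -1.8]
opening: 0.0302
grip_force: 50.0
```

>>> arm_command([
  [[-0.015,0.016,0],[0,0,0],0.0],
  [[-0.04,0.043,0],[0,0,0],0.0],
  [[-0.066,0.071,0],[0,0,0],0.0],
  [[-0.092,0.098,0],[0,0,0],0.0],
  [[-0.115,0.123,0],[0,0,0],0.0],
])

```text
time: 9.9
tool_pos: [0.5233, -0.0117, 0.2902]
tool_rot: [-3.141, 0.002, 0.458]
contact_force: [-0.1, -0.1, -2.1]
opening: 0.03
grip_force: 50.0
```

>>> arm_command([
  [[-0.026,0.028,0],[0,0,0],0.0],
  [[-0.052,0.055,0],[0,0,0],0.0],
  [[-0.078,0.082,0],[0,0,0],0.0],
  [[-0.099,0.108,0],[0,0,0],0.0],
  [[-0.109,0.123,0],[0,0,0],0.0],
])

```text
time: 10.4
tool_pos: [0.4797, -0.1711, 0.2903]
tool_rot: [-3.14, 0.002, 0.455]
contact_force: [0.1, 0.4, -1.8]
opening: 0.0299
grip_force: 50.0
```

>>> arm_command([
  [[0,0,0.03],[0,0,0],0.0],
  [[0,0,0.06],[0,0,0],0.0],
  [[0,0,0.09],[0,0,0],0.0],
  [[0,0,0.12],[0,0,0],0.0],
  [[0,0,0.13],[0,0,0],0.0],
])

```text
time: 10.9
tool_pos: [0.4789, -0.1678, 0.1577]
tool_rot: [-3.136, 0.005, 0.458]
contact_force: [-1.0, 0.3, -2.5]
opening: 0.0301
grip_force: 50.0
```

```bash
python3 -c "
from h import *
to([.482,-.17,.0915])
S=robot.read_camera('scene')[:,:,::-1];T=robot.read_camera('top')[:,:,::-1]
W=crop(S,(482,230),30,400)
cv2.imwrite('pics/c6.png',np.hstack([crop(S,(289,170),70,400),W]))"
```

```text
t 10.9 pos [ 0.4789 -0.1678  0.1577] rot [-3.1357  0.0046  0.4577] F [-0.98  0.29 -2.47] op 0.030091898071848096 grip 49.99978914856911
[0.482, -0.17, 0.0915] -> [0.0021 0.0037 0.0661]
tilt fix [-0.0058  0.0046 -0.    ]
```

View pics/c6.png

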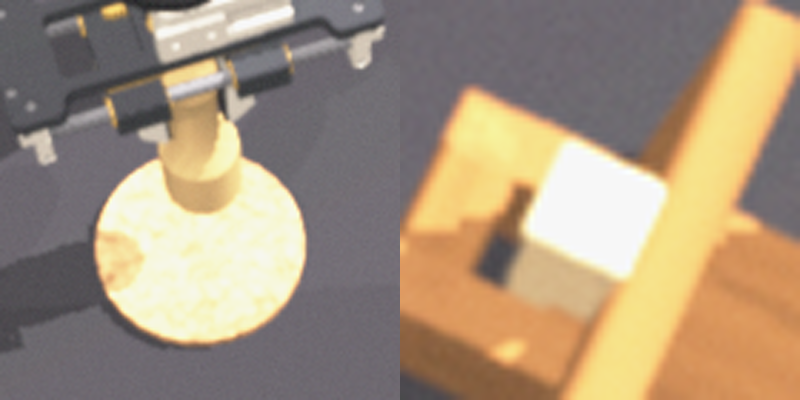

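The wedge (right crop, top at (596,208)) now sits low. The pestle is over the trivet, so I'll lower it gently.

>>> arm_command([
  [[0,0,0.015],[0,0,0],0.0],
  [[0,0,0.03],[0,0,0],0.0],
  [[0,0,0.045],[0,0,0],0.0],
  [[0,0,0.055],[0,0,0],0.0],
  [[0,0,0.06],[0,0,0],0.0],
])

```text
time: 11.5
tool_pos: [0.4815, -0.169, 0.1015]
tool_rot: [3.141, -0.0, 0.458]
contact_force: [-0.1, -0.1, -2.6]
opening: 0.03
grip_force: 50.0
```

>>> arm_command([
  [[0,0,0.001],[0,0,0],0.0],
  [[0,0,0.002],[0,0,0],0.0],
  [[0,0,0.003],[0,0,0],0.0],
  [[0,0,0.004],[0,0,0],0.0],
  [[0,0,0.005],[0,0,0],0.0],
])

```text
time: 12.0
tool_pos: [0.4813, -0.1688, 0.0964]
tool_rot: [3.141, -0.0, 0.458]
contact_force: [0.1, -0.1, -2.1]
opening: 0.0302
grip_force: 50.0
```

>>> arm_command([
  [[0,0,0.001],[0,0,0],0.0],
  [[0,0,0.002],[0,0,0],0.0],
  [[0,0,0.003],[0,0,0],0.0],
  [[0,0,0.004],[0,0,0],0.0],
  [[0,0,0.0045],[0,0,0],0.0],
])

```text
time: 12.5
tool_pos: [0.4812, -0.1688, 0.0918]
tool_rot: [3.141, -0.0, 0.458]
contact_force: [0.2, 0.5, 2.4]
opening: 0.0302
grip_force: 50.0
```

Touched down (+2.4 N). Reduce the grip, then open slowly.

>>> arm_command([
  [[0,0,0],[0,0,0],0.03],
  [[0,0,0],[0,0,0],0.031],
  [[0,0,0],[0,0,0],0.034],
  [[0,0,0],[0,0,0],0.04],
  [[0,0,0],[0,0,0],0.05],
], squeeze=10)

```text
time: 13.0
tool_pos: [0.4813, -0.1688, 0.0919]
tool_rot: [3.141, -0.0, 0.458]
contact_force: [0.5, 0.1, -0.6]
opening: 0.0441
grip_force: 0.0
```

>>> arm_command([
  [[0,0,0],[0,0,0],0.06],
  [[0,0,0],[0,0,0],0.07],
  [[0,0,0],[0,0,0],0.08],
  [[0,0,0],[0,0,0],0.09],
  [[0,0,0],[0,0,0],0.09],
])

```text
time: 13.5
tool_pos: [0.4812, -0.1687, 0.0917]
tool_rot: [3.142, 0.0, 0.458]
contact_force: [-0.2, -0.2, -0.1]
opening: 0.0835
grip_force: 0.0
```

>>> arm_command([
  [[0,0,0],[0,0,0],0.09],
  [[0,0,0],[0,0,0],0.09],
  [[0,0,0],[0,0,0],0.09],
  [[0,0,0],[0,0,0],0.09],
  [[0,0,0],[0,0,0],0.09],
])

```text
time: 14.0
tool_pos: [0.4812, -0.1688, 0.0917]
tool_rot: [3.141, 0.0, 0.458]
contact_force: [0.3, -0.4, -0.3]
opening: 0.0895
grip_force: 0.0
```

Retreat straight up, then a little back so that the cameras can see.

>>> arm_command([
  [[0,0,-0.02],[0,0,0],0.09],
  [[0,0,-0.045],[0,0,0],0.09],
  [[0,0,-0.07],[0,0,0],0.09],
  [[0,0,-0.1],[0,0,0],0.09],
  [[0,0,-0.13],[0,0,0],0.09],
])

```text
time: 14.5
tool_pos: [0.4809, -0.1686, 0.2228]
tool_rot: [-3.141, 0.0, 0.458]
contact_force: [0.3, -0.5, 0.6]
opening: 0.0899
grip_force: 0.0
```

>>> arm_command([
  [[-0.03,0.015,0],[0,0,0],0.09],
  [[-0.07,0.03,0],[0,0,0],0.09],
  [[-0.11,0.05,0],[0,0,0],0.09],
  [[-0.15,0.07,0],[0,0,0],0.09],
  [[-0.19,0.09,0],[0,0,0],0.09],
])

```text
time: 15.0
tool_pos: [0.3493, -0.3346, 0.2219]
tool_rot: [3.141, -0.0, 0.458]
contact_force: [0.6, 0.1, 0.8]
opening: 0.0901
grip_force: 0.0
```

>>> arm_command([
  [[0,0,0],[0,0,0],0.09],
  [[0,0,0],[0,0,0],0.09],
  [[0,0,0],[0,0,0],0.09],
  [[0,0,0],[0,0,0],0.09],
  [[0,0,0],[0,0,0],0.09],
])

```text
time: 15.5
tool_pos: [0.3512, -0.3326, 0.2218]
tool_rot: [3.142, -0.0, 0.46]
contact_force: [0.2, 0.2, -0.1]
opening: 0.0897
grip_force: 0.0
```

```bash
python3 -c "
from h import *
to()
S=robot.read_camera('scene')[:,:,::-1]
cv2.imwrite('pics/s7.png',S)"
```

```text
t 15.5 pos [ 0.3512 -0.3326  0.2218] rot [ 3.1415e+00 -1.0000e-04  4.5980e-01] F [ 0.17  0.17 -0.13] op 0.08971699663026532 grip 0.0
tilt fix [ 0.0001 -0.0001 -0.    ]
```

View pics/s7.png

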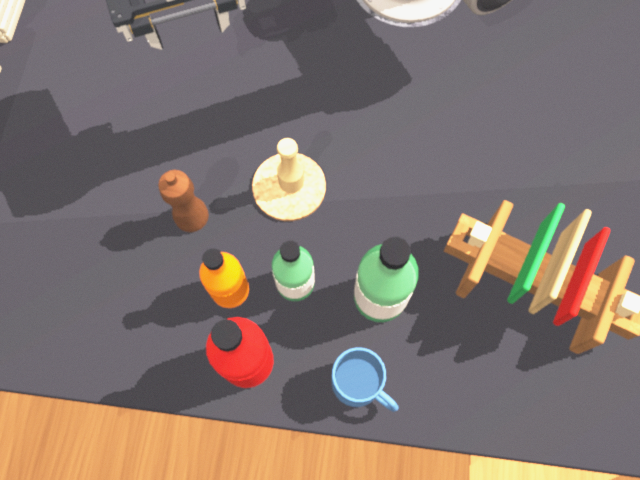

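The pestle stands on the trivet (knob (288,149)), the wedge is down at (481,236), the bottles are untouched and the arm is clear.

```bash
python3 -c "
from cell import robot
print(robot.hand_in())"
```

```text
the job is handed in; nothing more can be done
None
```

The wedge is driven home against its stop, the pestle stands upright and released on its trivet, the oil bottle was not touched, and the job is handed in (no verdict was returned).

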